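# Size-check a glazed tile and show its underside to the inspection camera

### The arm

A 6-joint arm with a two-finger parallel gripper is mounted at the origin on the work surface. World frame = base frame: x ahead of the robot, y to its left, z up, the work surface at z = 0. Lengths are in m, angles in rad, forces in N, time in s.
With the tool pointing down it reaches from about 0.225 to 0.875 m from the base axis. Payload 3.4 kg.
Tool frame: the origin (TCP) lies on the centre line of the jaws, within the pads' length; the fingertips stand 11 mm ahead of it and the grasp point (between the pads) lies 8 mm behind it; z points along the fingers, y is the line along which they close (so a half turn about z gives the same grasp; the last joint's range is limited). The gripper opens to 85 mm and grips with 20 to 120 N. Pads are 22 mm wide; open, the fingers measure 114 mm over their backs; the gripper's body (76 mm by 85 mm) begins 54 mm behind the grasp point. The pads swing forward as they close: fully open they stand 13 mm farther back than shut.
Start: joints at [1.054, 0.276, 1.505, -0, 1.361, -0.121], TCP at [0.222, 0.531, 0.242] pointing down, gripper open.
Joint ranges: [-2.89, 2.89], [-0.75, 2.08], [0.22, 2.7], [-1.18, 4.32], [0.11, 2.71], [-2.7, 2.7]. Speed limits (rad/s): [2.57, 2.57, 3.14, 3.14, 3.14, 3.14].

### API

Orientations are given as a unit quaternion [w, x, y, z].
In Python, from rig import manip, eyes, job gives the robot as it stands.
- The arm moves only by the tool drive_tool, never from a script. Its argument "rows" is a list of rows, each a list of 3 entries, a list of its own where there are three numbers: the turn, a rotation vector about the world's x, y, z in rad, then the shift along the world's x, y, z in cm, then the finger opening in cm, from 0 to 8.54. A call has 1 to 8 rows; each row shifts and turns the commanded pose from where the row before left it; what a row does not reach is not made up. A row lasts 1/8 s, in which the tool goes at most 62.5 mm and 10.7 degrees, less where a joint would pass 70% of its speed; a pose out of reach is approached as far as the arm can. A call is refused whole if a number of a shift passes 6.25 or a number of a turn 0.188, either way. A call with a gripper value outside its range is refused whole. The fingers move at their own pace and stop on an object; "force" is the grip in N (left out, the last holds). Time passes only in rows, so rows that do not move let the fingers close. It gives the time, the measured TCP pose, the force, the opening and the grip force at its end, in the units of the state.
- manip.get_state(): the state, without advancing time (a new reading comes with each control period).
- eyes.get_image(name): name is "scene" or "top" or "wrist"; returns the picture (420x560x3 uint8, red, green, blue); there is no depth.
- eyes.get_calibration(name): a dict with "camera_matrix" (3x3 intrinsics, pixels), "k1" (the pictures are not rectified: a ray, as slopes to the right and down, at radius r is drawn at 1 + k1 r^2 times it, then the intrinsics apply), "view" (4x4, takes a point from world to camera coordinates). Camera axes: x right, y up, looking along -z (the intrinsics and any distortion apply to the point x, -y, -z); pixel columns grow to the right and rows downward; lengths in m; the calibration is good to about 2 mm. A picture is of the moment at which its call begins: read the wrist's pose just before it. get_calibration takes no time and is no camera call; for the wrist camera it gives the pose at the moment of the call.
- job.sign_off(): hands the job in; it is judged then, once.
The state is a dict: "clock": time; "qpos": joint angles; "qd": joint speeds; "effort": joint torques, N m; "position": TCP position; "ee_rot": TCP orientation; "contact_force": force on the tool from outside, world axes, zero at the start; "moment": the same for the moment, N m; "width": finger opening in m; "gripper_force": force on a finger pad.
Only numpy, scipy, OpenCV 4.12 (cv2) and the standard library are available. Lean on these libraries where they do the work, as an engineer would, in place of code of your own. Each camera call takes 0.05 s, during which the arm holds its last target. There are 200 camera calls.

### The job

Check the size of the blue glazed tile by laying it flat and square in the pocket of the metal gauge and letting go of it, then pick it out again and hold it up in the air in front of the small inspection camera: the bare underside squarely facing the lens, its middle on the lens's line of sight and 12 cm from the glass, the long edges level. Finish while holding it still there. Leave the green tile, the white tile and the jar where they are and do not touch the camera.

Things in the scene. Friction and masses are not known exactly. Their poses are not given: they have to be found in the camera images.
- tile_blue: fired terracotta tile, blue glaze on top, 90 (x) x 46 (y) x 16 mm, about 0.14 kg; lies glaze up on the ware board, whose top is 12 mm above the table. Origin: centre of its underside; x along its long side, z up out of the glaze
- tile_green: like the blue tile but with green glaze; on the same board in another of the three places, about 108 mm from place to place (centres, across the tiles' width); leave it alone
- tile_white: like the blue tile but with white glaze, in the third place; leave it alone
- gauge: fixed aluminium plate 160 (x) x 120 (y) x 12 mm with dark steel corner stops round a pocket; the pocket is 94 mm along x and 50 mm along y, so the tile has 2 mm free all round. The stops stand 9 mm above the plate, their top 4 mm slope outwards as a lead-in; along each long side the middle 64 mm is open for fingers, down to the plate. Origin: centre of the plate's underside; x along the pocket's long side, z up
- gauge_pocket (a point): centre of the pocket's floor (top of the plate, 12 mm above the table); axes as the gauge
- camera_stand: fixed round foot of the inspection camera, 100 mm across and 10 mm thick, with two aluminium cheeks up to 71 mm high on its far side; origin: centre of its underside, z up
- camera_head: inspection camera fixed in the stand: grey box 46 x 46 x 52 mm, black lens barrel 38 mm across and 36 mm long with a red ring. Origin: centre of the lens glass, 115 mm above the table, over the centre of the foot. z is the line of sight, out of the lens, leaning 30 degrees from vertical (roughly towards the robot, by the stand's yaw); y is level; x is across the line of sight, in the upright plane of the lean
- view_point (a point): point in the air on the line of sight, 120 mm from the lens glass, where the middle of the tile's underside has to be; axes as camera_head
- jar: closed amber glass jar, 60 mm across and 75 mm high; origin: centre of its underside; leave it alone
Things that resemble listed ones, but are neither listed nor needed, are in the scene too. Of the things that look like the camera_stand, the largest one is meant.

How it is judged:
On the way:
1. the blue tile lies flat and square in the gauge's pocket, let go (x of tile_blue in the frame of gauge_pocket between -0.005 and 0.005 m and y of tile_blue in the frame of gauge_pocket between -0.005 and 0.005 m and z of tile_blue in the frame of gauge_pocket between -0.002 and 0.003 m and angle between tile_blue's own z axis and vertical below 0.05 rad and angle between the x axis of tile_blue and the x axis of gauge, either way round below 0.12 rad and contact force between tile_blue and the fingers below 0.1 N and linear speed of tile_blue below 0.02 m/s), for 0.3 s.
At the end, for the whole second after the job is handed in: Fingers alone hold the blue tile still, glaze up: middle of its underside within 20 mm of the line of sight each way and 100 to 140 mm from the lens, underside square to it and long side level (along the camera's y) within 0.17 rad, touching neither camera nor gauge (x of tile_blue in the frame of camera_head between -0.02 and 0.02 m and y of tile_blue in the frame of camera_head between -0.02 and 0.02 m and z of tile_blue in the frame of camera_head between 0.1 and 0.14 m and angle between the z axis of tile_blue and the z axis of camera_head, either way round below 0.17 rad and angle between the x axis of tile_blue and the y axis of camera_head, either way round below 0.17 rad and angle between tile_blue's own z axis and vertical below 1 rad and height (world z) of tile_blue above 0.15 m and contact force between tile_blue and the fingers above 1 N and contact force between tile_blue and camera_stand below 0.1 N and contact force between tile_blue and gauge below 0.1 N and linear speed of tile_blue below 0.02 m/s and angular speed of tile_blue below 0.2 rad/s); the arm keeps its last pose, push and grip.
It fails at once if the green tile, the white tile or the jar is moved more than 30 mm or tipped (distance of any of tile_green, tile_white, jar from where it was at the start of the episode above 0.03 m or angle between any of tile_green, tile_white, jar's own z axis and vertical above 0.3 rad).
It fails at once if the camera is touched (contact force between camera_stand and anything else above 1 N).
It also fails if it takes over 64 s, if anything falls off the work surface, if the arm or the gripper's body presses on something with over 40 N, if the wrist force passes 120 N, or if a joint passes its speed limit or range.

## Working session

There is one attempt and no reset: what is moved stays moved. The work goes in short steps, Python scripts to look and compute and a tool call to move; the robot and the scene stay as the last step left them, time stands still between calls to the robot, and variables do not carry over. Pictures are saved under pics/ and viewed, at most 10 in all, crops included, and the job is handed in when it is done.

Besides the shell and the picture viewer there is one more tool, called after "Emit:" by a JSON object that holds its "fn" and its "kwargs", one argument or row to a line. drive_tool: Moves the arm, as the interface text tells. Its arguments: {"type":"object","properties":{"rows":{"type":"array"},"force":{"type":"number"}},"required":["rows"]}

```bash
mkdir -p pics
cat > h.py <<'E'
import numpy as np, cv2
from rig import manip, eyes, job
def grab(n,f=None):
    c=eyes.get_calibration(n); im=eyes.get_image(n)
    if f: cv2.imwrite('pics/'+f,im[:,:,::-1])
    return im,c
def ray(c,uv):
    K=np.array(c['camera_matrix'],float); V=np.array(c['view'],float)
    d=np.linalg.solve(K,[uv[0],uv[1],1.])[:2]; u=d.copy()
    for _ in range(30): u=d/(1+c['k1']*(u@u))
    R=V[:3,:3]; o=-R.T@V[:3,3]; v=R.T@np.array([u[0],-u[1],-1.]); return o,v/np.linalg.norm(v)
def onplane(c,uv,z):
    o,v=ray(c,uv); return o+v*(z-o[2])/v[2]
def proj(c,p):
    K=np.array(c['camera_matrix'],float); V=np.array(c['view'],float)
    q=V[:3,:3]@np.array(p)+V[:3,3]; u=np.array([q[0],-q[1]])/-q[2]; u=u*(1+c['k1']*(u@u)); return (K@[u[0],u[1],1])[:2]
def tri(rs):
    A=sum(np.eye(3)-np.outer(v,v) for o,v in rs); b=sum((np.eye(3)-np.outer(v,v))@o for o,v in rs)
    p=np.linalg.solve(A,b); return p,[float(np.linalg.norm(np.cross(p-o,v))) for o,v in rs]
E
python3 - <<'E'
from h import *
ims=[]
for n in('scene','top','wrist'):
    im,c=grab(n,n+'0.png'); np.save(n+'0.npy',im)
    R=np.array(c['view']); print(n,c['camera_matrix'][0][0],c['k1'],(-R[:3,:3].T@R[:3,3]).round(3),R[2,:3].round(2))
print(manip.get_state())
E
```

```text
scene 529.9233521871898 -0.1990591228791992 [ 1.569 -0.369  1.237] [ 0.65 -0.25  0.72]
top 461.00532977873786 -0.05691805329539366 [0.455 0.005 1.249] [-0.11  0.03  0.99]
wrist 368.5349455794015 0.021069670693102876 [0.155 0.557 0.373] [-0.26  0.11  0.96]
{'clock': 0.15, 'qpos': array([ 1.05398313e+00,  2.76481601e-01,  1.50581485e+00,  1.72497106e-05,
        1.36072269e+00, -1.20993965e-01]), 'qd': array([-4.26639414e-05, -2.16493668e-03, -3.49944989e-03,  1.44175926e-03,
       -1.68984226e-04,  7.39322839e-04]), 'effort': array([ 1.58939042e-04, -4.17142117e+01, -2.46033704e+01, -2.51885112e-04,
        7.60624971e-03, -2.67164995e-05]), 'position': array([0.22151178, 0.53021964, 0.24163119]), 'ee_rot': array([-2.31629180e-04,  1.96621902e-01,  9.80479127e-01, -6.74638408e-04]), 'contact_force': array([ 0.17393034,  0.15901956, -0.21322356]), 'moment': array([0.0037697 , 0.01878531, 0.00136612]), 'gripper_force': 0.0, 'width': 0.08555702107597467}
```

View pics/scene0.png

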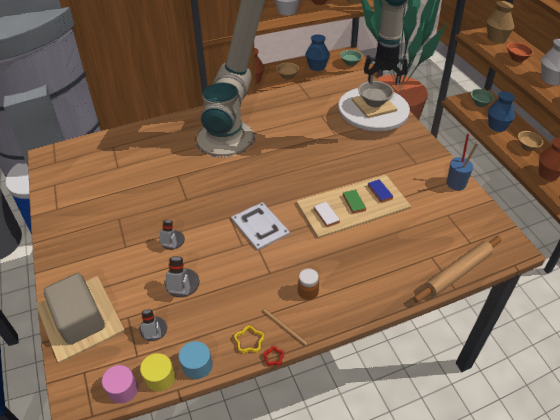

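View pics/top0.png

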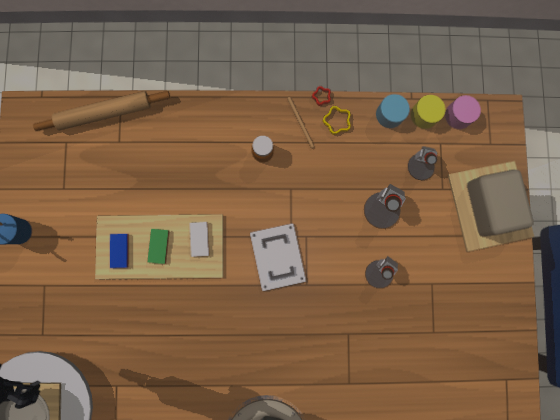

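The top view shows blue (119,251), green (158,246) and white (199,239) on the board, the gauge at (278,257), and the largest camera at (382,210) with two smaller look-alikes. The jar is at (262,148). In the scene view, the blue tile is at (380,190), the gauge at (260,225) and the big camera at (180,278).

```bash
cat >> h.py <<'E'
def big(m,roi=None):
    m=m.astype(np.uint8)
    if roi: k=np.zeros_like(m); x0,y0,x1,y1=roi; k[y0:y1,x0:x1]=1; m=m*k
    cs,_=cv2.findContours(m,cv2.RETR_EXTERNAL,cv2.CHAIN_APPROX_NONE); return max(cs,key=cv2.contourArea)
def hsv(im): return cv2.cvtColor(im,cv2.COLOR_RGB2HSV).astype(int)
def bluem(im): h=hsv(im); return (h[...,0]>108)&(h[...,0]<130)&(h[...,1]>150)&(h[...,2]>60)
def planerect(c,cnt,z):
    P=np.array([onplane(c,p[0].astype(float),z)[:2] for p in cnt])
    r=cv2.minAreaRect((P*1000).astype(np.float32)); b=cv2.boxPoints(r)
    e=[b[1]-b[0],b[2]-b[1]]; L=max(e,key=np.linalg.norm); a=np.arctan2(L[1],L[0])
    a=(a+np.pi/2)%np.pi-np.pi/2
    return np.array(r[0])/1000, sorted(r[1]), a
E
python3 - <<'E'
from h import *
T=np.load('top0.npy');S=np.load('scene0.npy')
ct=eyes.get_calibration('top');cs=eyes.get_calibration('scene')
cb=big(bluem(T),(95,215,150,280));cb2=big(bluem(S),(340,160,420,220))
print('blue',planerect(ct,cb,.028),planerect(cs,cb2,.028))
f=lambda c:np.array(cv2.minAreaRect(c)[0])
print('tri',tri([ray(ct,f(cb)),ray(cs,f(cb2))]))
h=hsv(T); g=(h[...,1]<60)&(h[...,2]>110)
c=cv2.convexHull(big(g,(240,215,320,300))); print('gauge top',planerect(ct,c,.012))
h=hsv(S); g2=(h[...,1]<70)&(h[...,2]>110)
c2=cv2.convexHull(big(g2,(220,195,300,255))); print('gauge scene',planerect(cs,c2,.012)); print(tri([ray(ct,f(c)),ray(cs,f(c2))]))
for n,im,c,p in(('t',T,ct,[(382,210),(378,214),(393,203)]),('s',S,cs,[(182,283),(176,265)])):
    for q in p: print(n,q,im[q[1],q[0]],onplane(c,q,.01).round(3),onplane(c,q,.1).round(3))
h=hsv(T); red=((h[...,0]<8)|(h[...,0]>172))&(h[...,1]>120)
c=big(red,(370,185,410,225)); print('red',f(c),cv2.contourArea(c))
h=hsv(S); red=((h[...,0]<8)|(h[...,0]>172))&(h[...,1]>120)
c2=big(red,(160,250,200,275)); print('red',f(c2),cv2.contourArea(c2),tri([ray(ct,f(c)),ray(cs,f(c2))]))
print('jar',onplane(ct,(262,142),.075))
cv2.imwrite('pics/crop.png',np.hstack([cv2.resize(T[170:250,350:430],None,fx=5,fy=5,interpolation=2),cv2.resize(S[240:320,140:220],None,fx=5,fy=5,interpolation=2)])[...,::-1])
E
```

```text
blue (array([0.49851123, 0.3912619 ]), [42.36253356933594, 86.66146087646484], np.float32(0.030604959)) (array([0.49499878, 0.38992328]), [39.92149353027344, 83.71170806884766], np.float32(0.03332007))
tri (array([0.49782842, 0.38951846, 0.03047492]), [0.0009067905495436735, 0.0009067905495435528])
gauge top (array([ 0.4822739 , -0.02934856]), [120.84000396728516, 160.16757202148438], np.float32(0.21118939))
gauge scene (array([ 0.48127609, -0.03135207]), [121.22215270996094, 167.60894775390625], np.float32(0.21056354))
(array([ 0.48143982, -0.02957903,  0.01096278]), [0.0004973716042924369, 0.000497371604292458])
t (382, 210) [72 66 65] [ 0.608 -0.316  0.01 ] [ 0.597 -0.293  0.1  ]
t (378, 214) [74 66 65] [ 0.597 -0.305  0.01 ] [ 0.586 -0.282  0.1  ]
t (393, 203) [105 106 104] [ 0.627 -0.347  0.01 ] [ 0.615 -0.322  0.1  ]
s (182, 283) [90 87 86] [ 0.612 -0.318  0.01 ] [ 0.683 -0.322  0.1  ]
s (176, 265) [49 37 33] [ 0.541 -0.319  0.01 ] [ 0.616 -0.322  0.1  ]
red [392.23077393 198.15386963] 19.0
red [176.  266.5] 29.0 (array([ 0.62579187, -0.32146984,  0.10367313]), [0.002477591188981875, 0.002477591188981642])
jar [0.77856309 0.01172387 0.075     ]
```

View pics/crop.png

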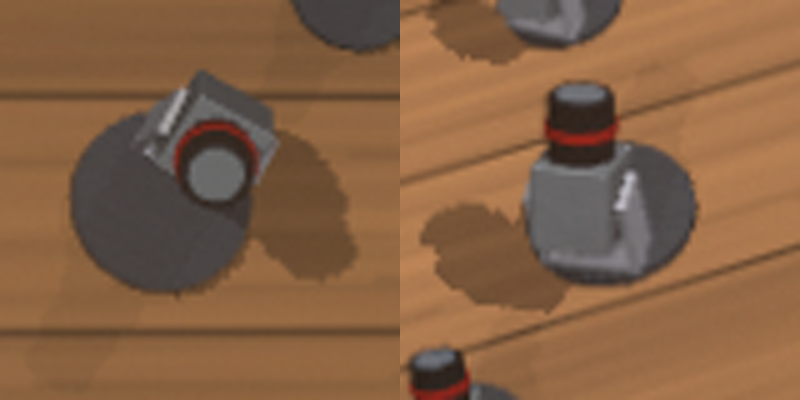

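The large camera's barrel is clearly visible: in top pixels the glass is at (393,204.4) and the foot centre at (382,210.6), and in the scene picture the glass is at (176,259). Next I'll move over the blue tile.

Emit:
{"fn": "drive_tool", "kwargs": {
  "rows": [
    [[0, 0, 0.071], [4.6, -2.33, 0], 8.0],
    [[0, 0, 0.071], [4.6, -2.33, 0], 8.0],
    [[0, 0, 0.071], [4.6, -2.33, 0], 8.0],
    [[0, 0, 0.071], [4.6, -2.33, 0], 8.0],
    [[0, 0, 0.071], [4.6, -2.33, 0], 8.0],
    [[0, 0, 0.071], [4.6, -2.33, 0], 8.0],
    [[0, 0, 0], [0, 0, 0], 8.0]
  ],
  "force": 40
}}

```text
clock: 1.02
position: [0.5009, 0.3886, 0.2413]
ee_rot: [0.0, -0.013, 1.0, -0.001]
contact_force: [-1.3, 0.2, 0.1]
width: 0.0802
gripper_force: 0.0
```

Run:
```python
from h import *
ct=eyes.get_calibration('top');cs=eyes.get_calibration('scene')
print('glass',tri([ray(ct,(393,204.4)),ray(cs,(176,259))]))
from scipy.spatial.transform import Rotation as Ro
s=manip.get_state(); print(s['clock'],s['position'],s['ee_rot'],s['qpos'].round(2)); q=s['ee_rot']; R=Ro.from_quat([q[1],q[2],q[3],q[0]]).as_matrix(); print(R.round(3),'yawy',np.arctan2(R[1,1],R[0,1]))
im,c=grab('wrist','w1.png'); cb=big(bluem(im)); print('blue',planerect(c,cb,.028),cv2.minAreaRect(cb))
np.savez('w1',im=im,K=c['camera_matrix'],k=c['k1'],V=c['view'])
```

```text
glass (array([ 0.60877558, -0.31754609,  0.11531742]), [0.00037175890834343516, 0.000371758908343391])
1.025 [0.50093006 0.38863767 0.24131548] [ 1.93600516e-04 -1.28734067e-02  9.99916931e-01 -6.07959653e-04] [ 0.55  0.37  1.37 -0.    1.4  -1.05]
[[-1.    -0.026  0.   ]
 [-0.026  1.    -0.001]
 [-0.    -0.001 -1.   ]] yawy 1.5965436297922426
blue (array([0.49531888, 0.38858261]), [44.74430465698242, 88.25039672851562], np.float32(0.026601195)) ((279.0, 173.0), (92.0, 48.0), 90.0)
```

View pics/w1.png

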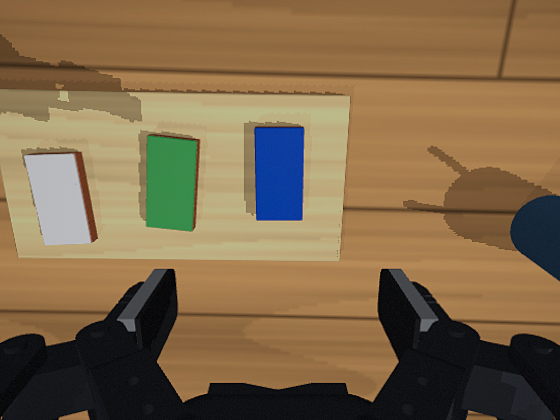

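The wrist picture shows the blue tile at (279,173), parallel to the tool, with green at (172,182). I'll go down halfway and re-measure.

Emit:
{"fn": "drive_tool", "kwargs": {
  "rows": [
    [[0, 0, 0], [-0.2, 0, -4.0], 7.0],
    [[0, 0, 0], [-0.2, 0, -4.0], 7.0],
    [[0, 0, 0], [0, 0, -2.0], 7.0],
    [[0, 0, 0], [0, 0, 0], 7.0]
  ]
}}

```text
clock: 1.58
position: [0.4911, 0.3908, 0.1405]
ee_rot: [-0.002, -0.016, 1.0, -0.001]
contact_force: [-0.0, 0.4, -0.0]
width: 0.07
gripper_force: 0.0
```

Run:
```python
from h import *
s=manip.get_state(); print(s['clock'],s['position'],s['contact_force'])
im,c=grab('wrist','w2.png'); cb=big(bluem(im)); print('blue',planerect(c,cb,.028),cv2.minAreaRect(cb))
d=np.load('w1.npz'); c1=dict(camera_matrix=d['K'],k1=float(d['k']),view=d['V']); b1=big(bluem(d['im']))
f=lambda c:cv2.boxPoints(cv2.minAreaRect(c)).mean(0)
cen=lambda b:np.array([b[:,0,0].min()+b[:,0,0].max(),b[:,0,1].min()+b[:,0,1].max()])/2
print(tri([ray(c1,cen(b1)),ray(c,cen(cb))]))
```

```text
1.575 [0.49110771 0.39079899 0.14051268] [-0.02290521  0.41677173 -0.03885621]
blue (array([0.49576901, 0.38876108]), [44.906463623046875, 88.4815902709961], np.float32(0.026891232)) ((275.5, 215.0), (122.0, 67.0), 90.0)
(array([0.49364638, 0.38874534, 0.02829975]), [0.00013606621334050155, 0.00013606621334034925])
```

Emit:
{"fn": "drive_tool", "kwargs": {
  "rows": [
    [[0, 0, 0], [0.25, -0.1, -4.0], 7.0],
    [[0, 0, 0], [0.25, -0.1, -3.0], 7.0],
    [[0, 0, 0], [0, 0, -2.0], 7.0],
    [[0, 0, 0], [0, 0, 0], 7.0]
  ]
}}

```text
clock: 2.12
position: [0.4981, 0.389, 0.0523]
ee_rot: [-0.001, -0.015, 1.0, -0.0]
contact_force: [-0.2, 0.3, -0.3]
width: 0.0702
gripper_force: 0.0
```

Emit:
{"fn": "drive_tool", "kwargs": {
  "rows": [
    [[0, 0, 0], [0, 0, 0], 7.0]
  ]
}}

```text
clock: 2.25
position: [0.4996, 0.3898, 0.0542]
ee_rot: [0.001, -0.015, 1.0, 0.001]
contact_force: [-0.4, 0.1, -0.1]
width: 0.0699
gripper_force: 0.0
```

Emit:
{"fn": "drive_tool", "kwargs": {
  "rows": [
    [[0, 0, 0], [-0.3, 0, -1.5], 6.5],
    [[0, 0, 0], [0, 0, -1.0], 6.5],
    [[0, 0, 0], [0, 0, 0], 6.5],
    [[0, 0, 0], [0, 0, 0], 4.0],
    [[0, 0, 0], [0, 0, 0], 4.0],
    [[0, 0, 0], [0, 0, 0], 4.0],
    [[0, 0, 0], [0, 0, 0], 4.0]
  ],
  "force": 45
}}

```text
clock: 3.12
position: [0.496, 0.3889, 0.0277]
ee_rot: [0.0, -0.015, 1.0, 0.0]
contact_force: [0.5, 0.2, 1.6]
width: 0.0445
gripper_force: 47.5
```

Emit:
{"fn": "drive_tool", "kwargs": {
  "rows": [
    [[0, 0, 0], [0, 0, 2.0], 4.0],
    [[0, 0, 0], [0, 0, 4.0], 4.0],
    [[0, 0, 0], [0, 0, 4.0], 4.0],
    [[0, 0, 0], [0, 0, 2.0], 4.0],
    [[0, 0, 0], [0, 0, 0], 4.0]
  ]
}}

```text
clock: 3.75
position: [0.4965, 0.3892, 0.1489]
ee_rot: [0.001, -0.015, 1.0, 0.001]
contact_force: [0.5, -0.6, -1.5]
width: 0.0446
gripper_force: 47.3
```

Emit:
{"fn": "drive_tool", "kwargs": {
  "rows": [
    [[0, 0, 0.03], [-0.2, -4.2, 0], 4.0],
    [[0, 0, 0.03], [-0.2, -5.7, 0], 4.0],
    [[0, 0, 0.03], [-0.2, -5.7, 0], 4.0],
    [[0, 0, 0.03], [-0.2, -5.7, 0], 4.0],
    [[0, 0, 0.03], [-0.2, -5.7, 0], 4.0],
    [[0, 0, 0.03], [-0.2, -5.7, 0], 4.0],
    [[0, 0, 0], [-0.1, -5.1, 0], 4.0],
    [[0, 0, 0], [-0.1, -4.0, 0], 4.0]
  ]
}}

```text
clock: 4.75
position: [0.4803, -0.031, 0.1458]
ee_rot: [-0.001, -0.104, 0.995, 0.0]
contact_force: [0.9, 0.2, -0.7]
width: 0.0447
gripper_force: 47.3
```

Emit:
{"fn": "drive_tool", "kwargs": {
  "rows": [
    [[0, 0, 0], [0, 0, 0], 4.0],
    [[0, 0, 0], [0, 0, 0], 4.0]
  ]
}}

```text
clock: 5.0
position: [0.4808, -0.0288, 0.1462]
ee_rot: [-0.001, -0.104, 0.995, 0.001]
contact_force: [-0.4, 0.7, -1.3]
width: 0.0444
gripper_force: 47.3
```

Run:
```python
from h import *
s=manip.get_state(); print(s['clock'],s['position'],s['ee_rot'],s['width'],s['gripper_force'],s['contact_force'])
im,c=grab('wrist','w3.png')
np.savez('w3',im=im,K=c['camera_matrix'],k=c['k1'],V=c['view'])
```

```text
5.0 [ 0.4808171  -0.02878189  0.14620975] [-1.14432200e-03 -1.04496675e-01  9.94524279e-01  7.70250582e-04] 0.044440544741440276 47.2614124417305 [-0.37314928  0.65710788 -1.31967428]
```

View pics/w3.png

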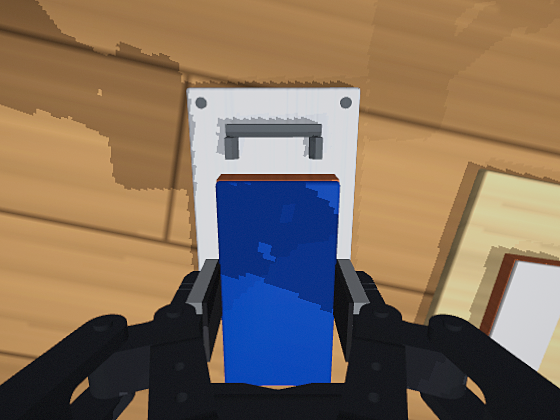

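The tile is held between the jaws, with its far top edge at pixel row 181 from (217) to (339). The gauge behind it has its far plate corners at (187,88) and (359,88), and the far stop bar at (225–322,124–136).

Run:
```python
from h import *
d=np.load('w3.npz'); c=dict(camera_matrix=d['K'],k1=float(d['k']),view=d['V']);im=d['im']
# subpixel refine by line fits on masks
h=hsv(im); pl=((h[...,1]<45)&(h[...,2]>150))
xs=range(215,335,5); top=[(x,np.argmax(pl[60:120,x])+60-.5) for x in xs]
P=np.array([onplane(c,p,.012) for p in top]); u=np.polyfit(P[:,1],P[:,0],1); print('gauge x-dir yaw from far edge',-np.arctan(u[0]))
L=[];Rr=[]
for y in range(100,165,4):
    r=np.where(pl[y,150:400])[0]+150; 
    L.append(onplane(c,(r.min()-.5,y),.012)); Rr.append(onplane(c,(r.max()+.5,y),.012))
L=np.array(L);Rr=np.array(Rr)
for a in(L,Rr): print('side yaw',np.arctan(np.polyfit(a[:,0],a[:,1],1)[0]),a.mean(0).round(4))
yaw=np.arctan(np.polyfit(Rr[:,0],Rr[:,1],1)[0])
ex=np.array([np.cos(yaw),np.sin(yaw),0]);ey=np.array([-ex[1],ex[0],0])
print('width',(L.mean(0)-Rr.mean(0))@ey)
g=ex*(np.median(P@ex)-.08)+ey*((np.median(L@ey)+np.median(Rr@ey))/2); print('gauge centre',g)
b=big(bluem(im)); 
m=np.zeros(im.shape[:2],np.uint8); cv2.drawContours(m,[b],-1,1,-1)
t=[(x,np.argmax(m[:,x])-.5) for x in range(225,332,5)]
Q=np.array([onplane(c,p,.1475) for p in t]); v=np.polyfit(Q[:,1],Q[:,0],1); print('tile yaw',-np.arctan(v[0]))
l=[];r=[]
for y in range(190,255,5):
    k=np.where(m[y])[0]; l.append(onplane(c,(k.min()-.5,y),.1475)); r.append(onplane(c,(k.max()+.5,y),.1475))
l=np.array(l);r=np.array(r)
for a in(l,r): print('tile side yaw',np.arctan(np.polyfit(a[:,0],a[:,1],1)[0]))
print('w',(l.mean(0)-r.mean(0))@ey)
tc=ex*(np.median(Q@ex)-.045)+ey*((np.median(l@ey)+np.median(r@ey))/2); print('tile centre',tc)
print('shift',(g-tc)[:2])
```

```text
gauge x-dir yaw from far edge 0.20977110525852696
side yaw 0.20967173380546872 [ 0.4432 -0.1005  0.012 ]
side yaw 0.20707428318722568 [0.4185 0.0153 0.012 ]
width -0.11843505752443516
gauge centre [ 0.32317465 -0.065189    0.        ]
tile yaw 0.20938327359260142
tile side yaw 0.2132616936738749
tile side yaw 0.202292729111711
w -0.044454776128873406
tile centre [ 0.39262004 -0.04796921  0.        ]
shift [-0.06944539 -0.01721978]
```

Emit:
{"fn": "drive_tool", "kwargs": {
  "rows": [
    [[0, 0, 0], [0, -0.1, -3.0], 4.0],
    [[0, 0, 0], [0, 0, -4.0], 4.0],
    [[0, 0, 0], [0, 0, -2.7], 4.0],
    [[0, 0, 0], [0, 0, 0], 4.0],
    [[0, 0, 0], [0, 0, 0], 4.0]
  ]
}}

```text
clock: 5.68
position: [0.4825, -0.0296, 0.051]
ee_rot: [0.001, -0.106, 0.994, -0.0]
contact_force: [0.3, -0.6, -0.9]
width: 0.0446
gripper_force: 47.2
```

```bash
cat > m.py <<'E'
from h import *
import sys
s=manip.get_state(); print(s['clock'],s['position'],s['ee_rot'],s['contact_force'])
im,c=grab('wrist',sys.argv[1]); zt=float(sys.argv[2])
h=hsv(im); pl=((h[...,1]<45)&(h[...,2]>120)).astype(np.uint8)
b=big(bluem(im)); m=np.zeros(im.shape[:2],np.uint8); cv2.drawContours(m,[b],-1,1,-1)
def go(msk,x0,x1,dy,z,L):
    b0=[(x,np.argmax(msk[:,x])-.5) for x in range(x0,x1,4)]
    P=np.array([onplane(c,p,z) for p in b0]); yaw=-np.arctan(np.polyfit(P[:,1],P[:,0],1)[0])
    ex=np.array([np.cos(yaw),np.sin(yaw),0]);ey=np.array([-ex[1],ex[0],0])
    y0=int(np.median([p[1] for p in b0])); l=[];r=[]
    for y in range(y0+6,y0+dy,3):
        k=np.where(msk[y])[0]; l.append(onplane(c,(k.min()-.5,y),z));r.append(onplane(c,(k.max()+.5,y),z))
    l=np.array(l);r=np.array(r)
    print('yaw',yaw,'w',np.median(r@ey)-np.median(l@ey),'row',y0)
    return ex*(np.median(P@ex)+L/2)+ey*(np.median(l@ey)+np.median(r@ey))/2
n,lab,st,_=cv2.connectedComponentsWithStats(pl); i=1+np.argmax([st[k][4] if st[k][0]>120 and st[k][0]+st[k][2]<460 else 0 for k in range(1,n)])
print(st[i]); g=go((lab==i).astype(np.uint8),220,330,25,.012,.16); t=go(m,230,325,50,zt,.09)
print('gauge',g,'tile',t,'shift',g-t)
E
python3 m.py w4.png .0495
```

```text
5.675 [ 0.48247954 -0.02960776  0.051029  ] [ 6.28451334e-04 -1.05554357e-01  9.94413331e-01 -1.02470943e-04] [ 0.27471835 -0.55921103 -0.91104898]
[  138    75   273   232 31293]
yaw 0.2117262469875169 w 0.11847369065681614 row 75
yaw 0.2119335636541876 w 0.0455195814653169 row 180
gauge [ 0.47982558 -0.03211733  0.        ] tile [ 0.48290397 -0.03013599  0.        ] shift [-0.00307839 -0.00198134  0.        ]
```

View pics/w4.png

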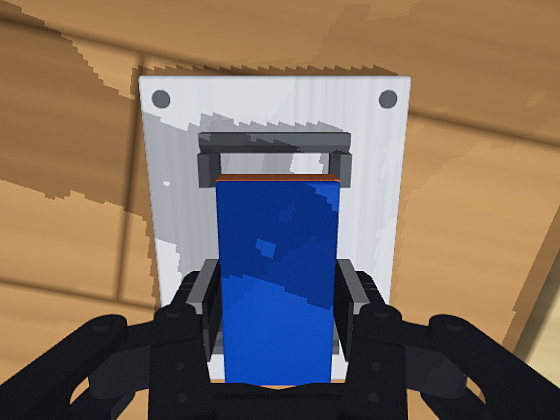

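The tile hangs at cols 217–339 and the stop bar spans 198–352 (centre 275), so the tile has to go about 1 mm left and 3 mm towards the bar. I'll correct, go lower and check again.

Emit:
{"fn": "drive_tool", "kwargs": {
  "rows": [
    [[0, 0, 0], [-0.25, -0.15, 0], 4.0],
    [[0, 0, 0], [0, 0, -0.9], 4.0],
    [[0, 0, 0], [0, 0, 0], 4.0],
    [[0, 0, 0], [0, 0, 0], 4.0]
  ]
}}

```text
clock: 6.22
position: [0.4792, -0.0318, 0.0413]
ee_rot: [-0.0, -0.105, 0.994, 0.0]
contact_force: [-0.7, 0.2, -1.1]
width: 0.0445
gripper_force: 47.3
```

```bash
python3 m.py w5.png .040
python3 - <<'E'
import cv2
im=cv2.imread('pics/w5.png'); cv2.imwrite('pics/w5c.png',cv2.resize(im[100:300,150:410],None,fx=3,fy=3,interpolation=2))
E
```

```text
6.225 [ 0.47918557 -0.03178058  0.0412534 ] [-5.97324225e-05 -1.04824739e-01  9.94490706e-01  8.13349482e-05] [-0.71317176  0.23699552 -1.06670138]
[  134    83   287   227 33223]
yaw 0.2102559142731082 w 0.1183394648786101 row 83
yaw 0.21031836797610012 w 0.045556189044845916 row 180
gauge [ 0.47978986 -0.03228142  0.        ] tile [ 0.47952773 -0.03228799  0.        ] shift [2.62131154e-04 6.56333739e-06 0.00000000e+00]
```

View pics/w5c.png

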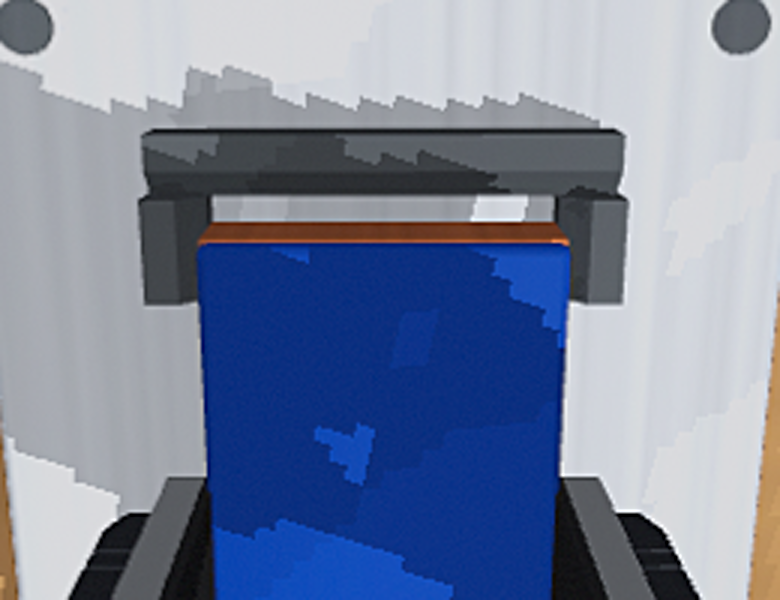

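The tile is now centred between the stops in the crop (199–569 against 140–627), so I'll lower it in.

Emit:
{"fn": "drive_tool", "kwargs": {
  "rows": [
    [[0, 0, 0], [0, 0, -0.5], 4.0],
    [[0, 0, 0], [0, 0, -0.5], 4.0],
    [[0, 0, 0], [0, 0, -0.2], 4.0],
    [[0, 0, 0], [0, 0, -0.2], 4.0],
    [[0, 0, 0], [0, 0, 0], 4.0]
  ]
}}

```text
clock: 6.9
position: [0.4791, -0.0317, 0.0276]
ee_rot: [-0.0, -0.105, 0.994, 0.0]
contact_force: [-2.2, -0.1, 3.8]
width: 0.0448
gripper_force: 47.7
```

Emit:
{"fn": "drive_tool", "kwargs": {
  "rows": [
    [[0, 0, 0], [0, 0, 0], 6.0],
    [[0, 0, 0], [0, 0, 0], 6.0],
    [[0, 0, 0], [0, 0, 0], 6.0],
    [[0, 0, 0], [0, 0, 0], 6.0],
    [[0, 0, 0], [0, 0, 0], 6.0],
    [[0, 0, 0], [0, 0, 0], 6.0]
  ]
}}

```text
clock: 7.65
position: [0.4792, -0.0317, 0.0273]
ee_rot: [-0.0, -0.105, 0.994, 0.0]
contact_force: [-1.1, -0.2, -1.3]
width: 0.0598
gripper_force: 0.0
```

```bash
python3 m.py w6.png .028
python3 - <<'E'
import cv2
im=cv2.imread('pics/w6.png'); cv2.imwrite('pics/w6c.png',cv2.resize(im[100:420,110:450],None,fx=1.8,fy=1.8,interpolation=2))
E
```

```text
7.65 [ 0.47920353 -0.03170951  0.02730633] [-1.61029414e-05 -1.04916331e-01  9.94481050e-01  6.09925137e-05] [-1.05365216 -0.15959414 -1.27556703]
[216 170 124  10 401]Traceback (most recent call last):
  File "m.py", line 18, in <module>
    print(st[i]); g=go((lab==i).astype(np.uint8),220,330,25,.012,.16); t=go(m,230,325,50,zt,.09)
                    ~~^^^^^^^^^^^^^^^^^^^^^^^^^^^^^^^^^^^^^^^^^^^^^^^
  File "m.py", line 13, in go
    k=np.where(msk[y])[0]; l.append(onplane(c,(k.min()-.5,y),z));r.append(onplane(c,(k.max()+.5,y),z))
                                               ~~~~~^^
    return umr_minimum(a, axis, None, out, keepdims, initial, where)
ValueError: zero-size array to reduction operation minimum which has no identity
```

View pics/w6c.png

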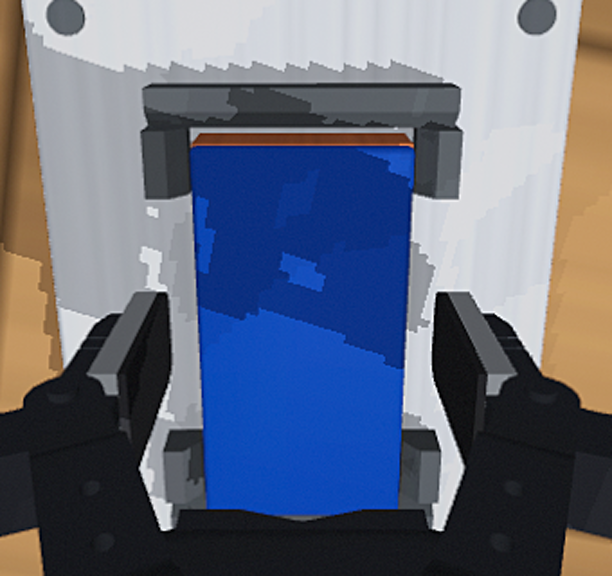

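In the crop the tile sits between the stops, with the far end at row 134 just inside the bar and both sides inside the legs. I'll lift and check it from above.

Emit:
{"fn": "drive_tool", "kwargs": {
  "rows": [
    [[0, 0, 0], [0, 0, 2.0], 7.0],
    [[0, 0, 0], [0, 0, 4.0], 7.0],
    [[0, 0, 0], [0, 0, 4.0], 7.0],
    [[0, 0, 0], [0, 0, 4.0], 7.0],
    [[0, 0, 0], [3.0, 0, 4.0], 7.0],
    [[0, 0, 0], [3.0, 0, 0], 7.0],
    [[0, 0, 0], [0, 0, 0], 7.0],
    [[0, 0, 0], [0, 0, 0], 7.0]
  ]
}}

```text
clock: 8.7
position: [0.5379, -0.0315, 0.2065]
ee_rot: [-0.001, -0.105, 0.994, 0.0]
contact_force: [-0.1, -0.5, 0.5]
width: 0.0698
gripper_force: 0.0
```

Run:
```python
from h import *
s=manip.get_state(); print(s['clock'],s['position'])
im,c=grab('wrist','w7.png'); b=big(bluem(im)); print('tile',planerect(c,b,.028),cv2.boundingRect(b))
h=hsv(im); pl=((h[...,1]<45)&(h[...,2]>120))
g=cv2.convexHull(big(pl,(100,0,470,400))); print('gauge',planerect(c,g,.012),cv2.boundingRect(g))
T,ct=grab('top'); S,cs=grab('scene'); np.save('top1.npy',T)
b1=big(bluem(T),(240,220,320,300));b2=big(bluem(S),(220,195,300,255))
f=lambda c:np.array(cv2.minAreaRect(c)[0])
print('top',planerect(ct,b1,.028),'scene',planerect(cs,b2,.028)); print(tri([ray(ct,f(b1)),ray(cs,f(b2))]))
```

```text
8.7 [ 0.53785381 -0.03151074  0.20650342]
tile (array([ 0.47957263, -0.03228384]), [45.33958435058594, 88.82860565185547], np.float32(0.2113682)) (264, 63, 58, 113)
gauge (array([ 0.47937283, -0.03259452]), [119.4322509765625, 158.93804931640625], np.float32(0.20971322)) (218, 17, 149, 193)
top (array([ 0.48261105, -0.02944624]), [41.37417984008789, 84.95115661621094], np.float32(0.20645487)) scene (array([ 0.47890051, -0.03109168]), [41.879005432128906, 85.66302490234375], np.float32(0.20875573))
(array([ 0.48217769, -0.03036804,  0.02903897]), [0.0009764242070049641, 0.0009764242070048515])
```

The tile is seated: 0.5 mm off the gauge centre, yaw matching, top at z≈0.029. Next I'll look at the inspection camera from two places.

Emit:
{"fn": "drive_tool", "kwargs": {
  "rows": [
    [[0, 0, 0], [1.0, -4.0, 2.0], 7.0],
    [[0, 0, 0], [1.0, -5.0, 2.0], 7.0],
    [[0, 0, 0], [1.0, -5.0, 3.0], 7.0],
    [[0, 0, 0], [0, -4.0, 0], 7.0],
    [[0, 0, 0], [0, 0, 0], 7.0],
    [[0, 0, 0], [0, 0, 0], 7.0]
  ]
}}

```text
clock: 9.6
position: [0.5685, -0.2111, 0.2768]
ee_rot: [-0.001, -0.105, 0.995, 0.001]
contact_force: [0.0, -0.1, 0.0]
width: 0.0699
gripper_force: 0.0
```

Run:
```python
from h import *
s=manip.get_state(); print(s['clock'],s['position'])
im,c=grab('wrist'); np.savez('w8',im=im,K=c['camera_matrix'],k=c['k1'],V=c['view']); print(proj(c,[.608,-.318,.115]))
```

```text
9.6 [ 0.5684527  -0.21106727  0.27681624]
[141.51810097 213.1904683 ]
```

Emit:
{"fn": "drive_tool", "kwargs": {
  "rows": [
    [[0, 0, 0], [2.0, -5.0, 0], 7.0],
    [[0, 0, 0], [2.0, -5.0, 0], 7.0],
    [[0, 0, 0], [0, 0, 0], 7.0],
    [[0, 0, 0], [0, 0, 0], 7.0]
  ]
}}

```text
clock: 10.15
position: [0.609, -0.3102, 0.2768]
ee_rot: [-0.001, -0.105, 0.994, 0.001]
contact_force: [0.2, 1.0, -1.0]
width: 0.0702
gripper_force: 0.0
```

Run:
```python
from h import *
s=manip.get_state(); print(s['clock'],s['position'])
im,c=grab('wrist'); np.savez('w9',im=im,K=c['camera_matrix'],k=c['k1'],V=c['view']); print(proj(c,[.608,-.318,.115]))
a=np.load('w8.npz')['im']; cv2.imwrite('pics/w89.png',np.hstack([a[:,80:480],im[:,80:480]])[...,::-1])
```

```text
10.15 [ 0.60900928 -0.31016846  0.27681342]
[268.58162909 190.7658494 ]
```

View pics/w89.png

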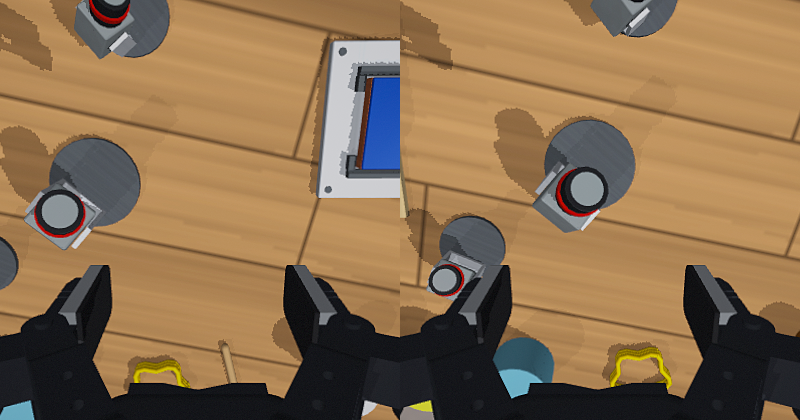

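Both wrist views show the large camera: glass at (140,212) in w8 and (266,187) in w9 (full-image pixels), leaning towards the robot side. One enlarged crop of both should give the yaw.

Run:
```python
from h import *
o=[]
for n,x,y in(('w8',95,130),('w9',210,115)):
    d=np.load(n+'.npz');im=d['im']; c=dict(camera_matrix=d['K'],k1=float(d['k']),view=d['V'])
    o.append(cv2.resize(im[y:y+125,x:x+130],(390,375),interpolation=cv2.INTER_CUBIC))
    h=hsv(im); red=((h[...,0]<8)|(h[...,0]>172))&(h[...,1]>150)
    ys,xs=np.where(red[y:y+125,x:x+130]); print(n,'red',xs.mean()+x,ys.mean()+y,len(xs))
    gl=(h[...,1]<40)&(h[...,2]>120); 
cv2.imwrite('pics/c89.png',np.hstack(o)[...,::-1])
```

```text
w8 red 140.53937007874015 224.98031496062993 254
w9 red 247.53205128205127 199.06730769230768 312
```

View pics/c89.png

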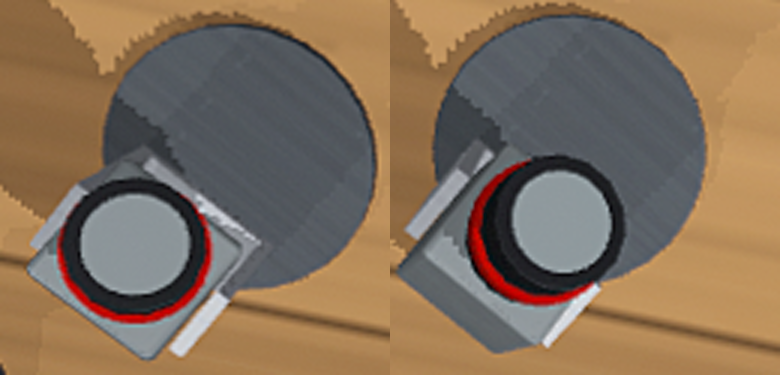

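The crop shows the foot disc at centre (240,157) on the left and (180,151) on the right. The glass is at (134,245) and (172,222), and the box's level rear edges are (28,265)-(148,358) and (8,272)-(107,352).

Run:
```python
from h import *
C={}
for n in('w8','w9'):
    d=np.load(n+'.npz'); C[n]=dict(camera_matrix=d['K'],k1=float(d['k']),view=d['V'])
O={'w8':(95,130),'w9':(210,115)}
px=lambda n,p:np.array(p)/3+O[n]-1/3
R=lambda a,b:tri([ray(C['w8'],px('w8',a)),ray(C['w9'],px('w9',b))])
G,e=R((134,245),(172,222)); print('glass',G,e)
Rg,e=R((136,248),(153,230)); print('ring',Rg,e)
F,e=R((240,157),(179.5,151)); print('foot',F,e, [onplane(C[n],px(n,p),.01) for n,p in(('w8',(240,157)),('w9',(179.5,151)))])
v=G-Rg; print('axis yaw',np.arctan2(v[1],v[0]),np.linalg.norm(v),'lean',np.degrees(np.arccos(v[2]/np.linalg.norm(v))))
for n,a,b,z in(('w8',(28,265),(148,358),.085),('w9',(8,272),(107,352),.05)):
    A,B=[onplane(C[n],px(n,p),z) for p in(a,b)]; w=B-A; y=np.arctan2(w[1],w[0]); print(n,'edge',np.linalg.norm(w),'yaw',y,'lean dir',y+np.pi/2,y-np.pi/2)
# two-view barrel front rim: glass distance, foot->robot yaw
print('robot dir',np.arctan2(-G[1],-G[0]))
```

```text
glass [ 0.60635715 -0.31962343  0.1160007 ] [4.0985519084813654e-05, 4.098551908474861e-05]
ring [ 0.61348701 -0.32417765  0.09942601] [0.00013665774491393912, 0.00013665774491403512]
foot [ 0.60520808 -0.31995188  0.00619868] [3.015282286364405e-05, 3.0152822863760876e-05] [array([ 0.60416312, -0.31908062,  0.01      ]), array([ 0.6046039 , -0.31999789,  0.01      ])]
axis yaw 2.5731647049057376 0.01860904030564691 lean 27.041198364616427
w8 edge 0.04519335594959182 yaw 1.0378112658424683 lean dir 2.608607592637365 -0.5329850609524283
w9 edge 0.04328838776193555 yaw 1.0624360550756364 lean dir 2.633232381870533 -0.5083602717192601
robot dir 2.656484589344863
```

Glass is at (0.606,−0.320,0.1155) and the lean yaw is about 2.615 rad. The target TCP is about (0.548,−0.286,0.232), tilted 30° outward. I'll go back to the gauge and regrasp with the same offsets reversed.

Emit:
{"fn": "drive_tool", "kwargs": {
  "rows": [
    [[0, 0, 0], [-2.0, 4.0, 0], 6.5],
    [[0, 0, 0], [-2.5, 5.0, 0], 6.5],
    [[0, 0, 0], [-2.5, 5.0, -2.0], 6.5],
    [[0, 0, 0], [-2.5, 5.0, -4.0], 6.5],
    [[0, 0, 0], [-2.0, 5.0, -4.0], 6.5],
    [[0, 0, 0], [-1.5, 4.0, -3.0], 6.5],
    [[0, 0, 0], [0, 0, -3.0], 6.5],
    [[0, 0, 0], [0, 0, -2.0], 6.5]
  ]
}}

```text
clock: 11.2
position: [0.4811, -0.0374, 0.1033]
ee_rot: [-0.0, -0.107, 0.994, 0.0]
contact_force: [0.4, 0.3, 0.1]
width: 0.065
gripper_force: 0.0
```

Emit:
{"fn": "drive_tool", "kwargs": {
  "rows": [
    [[0, 0, 0], [0, 0, 0], 6.5],
    [[0, 0, 0], [0, 0, 0], 6.5]
  ]
}}

```text
clock: 11.45
position: [0.4831, -0.0392, 0.1048]
ee_rot: [0.001, -0.105, 0.994, -0.0]
contact_force: [-0.5, -0.2, 0.1]
width: 0.065
gripper_force: 0.0
```

Run:
```python
from h import *
P=[manip.get_state()['position']]
im,c=grab('wrist'); b=big(bluem(im)); print('tile',planerect(c,b,.028),cv2.boundingRect(b))
for _ in range(3): P.append(manip.get_state()['position']); eyes.get_image('wrist')
print(np.array(P).round(4), manip.get_state()['ee_rot'])
```

```text
tile (array([ 0.47923221, -0.0323163 ]), [45.57144546508789, 88.76922607421875], np.float32(0.21046793)) (252, 149, 81, 143)
[[ 0.4831 -0.0392  0.1048]
 [ 0.4835 -0.0395  0.1049]
 [ 0.4836 -0.0397  0.1049]
 [ 0.4835 -0.0398  0.1048]] [ 8.98142218e-04 -1.04879796e-01  9.94484469e-01 -2.48477858e-04]
```

Emit:
{"fn": "drive_tool", "kwargs": {
  "rows": [
    [[0, 0, 0], [-0.4, 0.75, 0], 6.5],
    [[0, 0, 0], [0, 0, -3.0], 6.5],
    [[0, 0, 0], [0, 0, -2.0], 6.5],
    [[0, 0, 0], [0, 0, 0], 6.5],
    [[0, 0, 0], [0, 0, 0], 6.5]
  ]
}}

```text
clock: 12.28
position: [0.4793, -0.0322, 0.0543]
ee_rot: [0.0, -0.105, 0.994, -0.0]
contact_force: [-0.2, -0.4, -0.1]
width: 0.0648
gripper_force: 0.0
```

Emit:
{"fn": "drive_tool", "kwargs": {
  "rows": [
    [[0, 0, 0], [0, 0, -1.5], 6.5],
    [[0, 0, 0], [0, 0, -1.2], 6.5],
    [[0, 0, 0], [0, 0, 0], 6.5],
    [[0, 0, 0], [0, 0, 0], 4.0],
    [[0, 0, 0], [0, 0, 0], 4.0],
    [[0, 0, 0], [0, 0, 0], 4.0],
    [[0, 0, 0], [0, 0, 0], 4.0]
  ],
  "force": 60
}}

```text
clock: 13.15
position: [0.4794, -0.0323, 0.0275]
ee_rot: [0.001, -0.105, 0.994, -0.0]
contact_force: [-0.2, -0.5, 5.3]
width: 0.0443
gripper_force: 61.9
```

Emit:
{"fn": "drive_tool", "kwargs": {
  "rows": [
    [[0, 0, 0], [0, 0, 2.0], 4.0],
    [[0, 0, 0], [0, 0, 4.0], 4.0],
    [[0, 0, 0], [0, 0, 4.0], 4.0],
    [[0, 0, 0], [0, 0, 4.0], 4.0],
    [[0, 0, 0], [0, 0, 4.0], 4.0],
    [[0, 0, 0], [0, 0, 4.0], 4.0],
    [[0, 0, 0], [0, 0, 2.0], 4.0],
    [[0, 0, 0], [0, 0, 0], 4.0]
  ]
}}

```text
clock: 14.15
position: [0.4795, -0.0323, 0.2679]
ee_rot: [0.002, -0.105, 0.994, -0.0]
contact_force: [0.8, 0.4, -2.0]
width: 0.044
gripper_force: 61.8
```

Emit:
{"fn": "drive_tool", "kwargs": {
  "rows": [
    [[0, 0, -0.144], [0, 0, 0], 4.0],
    [[0, 0, -0.144], [0, 0, 0], 4.0],
    [[0, 0, -0.144], [0, 0, 0], 4.0],
    [[0, 0, -0.144], [0, 0, 0], 4.0],
    [[0, 0, -0.144], [0, 0, 0], 4.0],
    [[0, 0, -0.144], [0, 0, 0], 4.0],
    [[0, 0, -0.144], [0, 0, 0], 4.0],
    [[0, 0, -0.144], [0, 0, 0], 4.0]
  ]
}}

```text
clock: 15.15
position: [0.4778, -0.032, 0.2647]
ee_rot: [-0.002, 0.456, 0.89, -0.0]
contact_force: [-0.2, -0.2, -2.0]
width: 0.0447
gripper_force: 61.7
```

Emit:
{"fn": "drive_tool", "kwargs": {
  "rows": [
    [[0, 0, -0.144], [0.5, -1.7, 0], 4.0],
    [[0, 0, -0.144], [0.5, -1.7, 0], 4.0],
    [[0, 0, -0.144], [0.5, -1.7, 0], 4.0],
    [[0, 0, -0.144], [0.5, -1.7, 0], 4.0],
    [[0, 0, -0.144], [0.5, -1.7, 0], 4.0],
    [[0, 0, -0.144], [0.5, -1.7, 0], 4.0],
    [[0, 0, -0.144], [0.5, -1.7, 0], 4.0],
    [[0, 0, -0.144], [0.5, -1.7, 0], 4.0]
  ]
}}

```text
clock: 16.15
position: [0.5181, -0.1683, 0.2645]
ee_rot: [-0.002, 0.867, 0.498, -0.001]
contact_force: [0.3, 0.5, -1.1]
width: 0.0446
gripper_force: 61.7
```

Emit:
{"fn": "drive_tool", "kwargs": {
  "rows": [
    [[-0.066, -0.113, 0], [0.5, -2.5, 0], 4.0],
    [[-0.066, -0.113, 0], [0.5, -2.5, 0], 4.0],
    [[-0.066, -0.113, 0], [0.5, -2.5, 0], 4.0],
    [[-0.066, -0.113, 0], [0.5, -2.5, 0], 4.0],
    [[0, 0, 0], [0, 0, 0], 4.0],
    [[0, 0, 0], [0, 0, 0], 4.0]
  ]
}}

```text
clock: 16.9
position: [0.5386, -0.2678, 0.2657]
ee_rot: [0.224, 0.837, 0.483, 0.128]
contact_force: [0.5, 0.3, -1.8]
width: 0.0441
gripper_force: 61.9
```

```bash
cat > f.py <<'E'
from h import *
from scipy.spatial.transform import Rotation as Ro
s=manip.get_state(); q=s['ee_rot']; R=Ro.from_quat([q[1],q[2],q[3],q[0]])
y=2.615; cz=np.array([.5*np.cos(y),.5*np.sin(y),np.sqrt(.75)]); Y=np.array([-np.sin(y),np.cos(y),0])
if R.as_matrix()[:,0]@Y<0: Y=-Y
T=Ro.from_matrix(np.c_[Y,np.cross(-cz,Y),-cz]); print('turn',(T*R.inv()).as_rotvec().round(3))
tgt=np.array([.606,-.3196,.1155])+cz*(.12+.0147); print(s['clock'],s['position'],'shift cm',(tgt-s['position'])*100,s['width'],s['gripper_force'],s['qpos'].round(2))
T,ct=grab('top'); S,cs=grab('scene')
try:
    f=lambda c:np.array(cv2.minAreaRect(c)[0])
    b1=big(bluem(T),(300,170,440,300)); b2=big(bluem(S),(120,150,280,290)); print(cv2.contourArea(b1),cv2.contourArea(b2),f(b1),f(b2),tri([ray(ct,f(b1)),ray(cs,f(b2))]), 'expect top', tgt-cz*.0147+cz*.016)
except Exception as e: print(e)
im,c=grab('wrist','fin.png'); b=big(bluem(im)); print('wrist',cv2.boundingRect(b))
E
python3 f.py
```

```text
turn [ 0.001 -0.004 -0.003]
16.9 [ 0.53857947 -0.26778865  0.26569192] shift cm [ 0.91947945 -1.79618807 -3.35382991] 0.04411744483829273 61.87957763671875 [-0.6   0.07  1.83  0.05  0.72 -0.1 ]
0.0 47.0 [380.5 229.5] [188.30198669 199.48020935] (array([ 0.53557601, -0.2465001 ,  0.25186549]), [0.002399054114325935, 0.0023990541143260927]) expect top [ 0.54721233 -0.28542384  0.23327945]
wrist (215, 181, 125, 206)
```

Emit:
{"fn": "drive_tool", "kwargs": {
  "rows": [
    [[0, 0, 0], [0.3, -0.6, -1.1], 4.0],
    [[0, 0, 0], [0.3, -0.6, -1.1], 4.0],
    [[0, 0, 0], [0.3, -0.6, -1.1], 4.0],
    [[0, 0, 0], [0, 0, 0], 4.0],
    [[0, 0, 0], [0, 0, 0], 4.0],
    [[0, 0, 0], [0, 0, 0], 4.0]
  ]
}}

```text
clock: 17.8
position: [0.548, -0.2863, 0.2342]
ee_rot: [0.225, 0.836, 0.483, 0.128]
contact_force: [0.2, 0.3, -1.4]
width: 0.0441
gripper_force: 61.9
```

```bash
python3 f.py
```

```text
turn [ 0.003 -0.001 -0.003]
17.8 [ 0.54802356 -0.28625304  0.23424981] shift cm [-0.0249291   0.05025093 -0.20961876] 0.04413202368168943 61.86695873737335 [-0.62  0.12  1.86  0.08  0.64 -0.15]
8.0 42.5 [390.00003052 215.00001526] [184. 212.] (array([ 0.56875188, -0.26928112,  0.2444814 ]), [0.0037758991033806804, 0.003775899103380603]) expect top [ 0.54721233 -0.28542384  0.23327945]
wrist (215, 181, 125, 205)
```

```bash
python3 -c "
from rig import manip,job
s=manip.get_state();print(abs(s['qd']).max());print(job.sign_off())"
```

```text
0.0009940502760136109
the job is handed in; nothing more can be done
None
```

The blue tile was laid and let go in the gauge pocket (about 0.5 mm off its centre in the check from above), then held still about 12 cm from the lens. The job was handed in at about 18 s, and no verdict came back; the final pose comes from arm readings and the wrist view, as the other two cameras were mostly blocked.

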